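# Nest the matching sample cup

## Robot

A 6-joint arm with a two-finger parallel gripper is mounted at the origin on the work surface. World frame = base frame: x ahead of the robot, y to its left, z up, the work surface at z = 0. Lengths are in m, angles in rad, forces in N, time in s.
With the tool pointing down it reaches from about 0.25 to 0.775 m from the base axis. Payload 4 kg.
Tool frame: the origin (TCP) lies between the finger pads; the fingertips stand 25 mm ahead of it and the grasp point (between the pads) lies 6 mm ahead of it (tip_reach is the distance from the TCP to the fingertips, in m); y points along the fingers, z is the direction in which the jaws open and shut, and the axes are right-handed (so a half turn about y gives the same grasp; the last joint's range is limited). The gripper opens to 85 mm and grips with 20 to 120 N. Pads are 22 mm wide; open, the fingers measure 114 mm over their backs; the gripper's body (76 mm by 85 mm) begins 54 mm behind the grasp point. The pads swing forward as they close: fully open they stand 13 mm farther back than shut.
Start: joints at [1.053, 0.087, 1.371, -0, 1.684, -0.103], TCP at [0.222, 0.503, 0.256] pointing down, gripper open.
Joint ranges: [-3.1, 3.1], [-0.76, 2.03], [0.27, 2.55], [-1.08, 4.22], [0.17, 2.65], [-2.57, 2.57]. Speed limits (rad/s): [2.79, 2.79, 3.14, 3.14, 3.14, 3.14].

## Interface

Orientations are given as a unit quaternion [x, y, z, w].
In Python, from workcell import * gives the robot as it stands. Calls block until the motion is done:
- move_pose(position, orientation): joint-space move of the TCP to a pose.
- move_linear(position, v=0.15, rotation=None, stop_force=None): straight line of the TCP; rotation=None keeps the orientation; v is the mean speed in m/s. With stop_force (N) it stops when the force on the tool has changed by that much, and returns True; else False.
- goto_joints(angles): joint-space move.
- set_gripper(opening): finger opening in m; the grip force is fixed at half the most; returns when the fingers have stopped.
- pause(seconds).
- ik(position, orientation): joint angles nearest the present ones, or None.
- camera(name): name is "side" or "top" or "wrist"; returns the picture (420x560x3 uint8, red, green, blue); there is no depth.
- camera_params(name): a dict with "mtx" (3x3 intrinsics, pixels), "k1" (the pictures are not rectified: a ray, as slopes to the right and down, at radius r is drawn at 1 + k1 r^2 times it, then the intrinsics apply), "eye" and "attitude" of the camera in the world. Camera axes: x right, y up, looking along -z (the intrinsics and any distortion apply to the point x, -y, -z); pixel columns grow to the right and rows downward; lengths in m; the calibration is good to about 2 mm. A picture is of the moment at which its call begins: read the wrist's pose just before it. camera_params takes no time and is no camera call; for the wrist camera it gives the pose at the moment of the call.
A pose or a line that the arm cannot do raises PlanningError and nothing moves.
- sign_off(): hands the job in, once; it reports no verdict.
Trained networks look in the newest picture that a camera, given by its name, has taken for a name from the list of things; names that differ only in an ending like _2 or _b are one class to them, and where a whole thing is asked for, a point or a joint stands for the part that bears it (a point fixed in the world has none). Each returns a list of dicts, best first, with "confidence" (0 to 1); they miss things now and then, are a little off and sometimes report something else, mostly with a low value. They report only what shows in the picture. A call takes as long as a camera call. They do not tell look-alikes from the thing itself.
- masks_of(camera, name): "mask" (420x560 bool, what is visible of it) and "location" ([column, row] in pixels, amid what is visible of it).
- place_of(camera, name): "location" ([column, row] in pixels: a listed point, or the origin of a listed thing).
Readings, each from a call of its own:
- read_time(): time.
- read_q(): joint angles.
- read_joint_velocities(): joint speeds.
- read_joint_efforts(): joint torques, N m.
- read_eef_pos(): TCP position.
- read_tcp_rot(): TCP orientation.
- read_contact_force(): force on the tool from outside, world axes, zero at the start.
- read_moment(): the same for the moment, N m.
- read_finger_gap(): finger opening in m.
Only numpy, scipy, OpenCV 4.12 (cv2) and the standard library are available. Lean on these libraries where they do the work, as an engineer would, in place of code of your own. Each camera call takes 0.05 s, during which the arm holds its last target. There are 200 camera calls.

## Task

One light blue stacking cup already stands in the white holder on the lab bench. Find the other cup of the same kind (round, tapered foot under a wider collar) and nest it upright and fully down inside the one in the holder. Leave the straight-sided beaker and the square pot, which do not nest, where they stand, and keep the cup in its holder.

Things in the scene. Friction and masses are not known exactly. Their poses are not given: they have to be found in the camera images.
- loose_cup_center (a point): The loose stacking cup to be nested, standing upright on the bench, mouth up, open, light blue plastic, 80 mm tall, about 45 g. Round: the lower 50 mm is a tapered foot (32 mm across at the bottom, 46 mm at its top), the upper 30 mm a straight collar 56 mm across with a flat ledge under it. This point lies on the cup's axis, 40 mm above its underside and 40 mm below its rim; z points up out of the mouth. Grasp it across the collar from above.
- stack_cup_center (a point): An identical cup, loosely upright in a fixed white holder (90 mm disc, 51 mm wide, 20 mm tall socket; floor 6 mm, cup rim 86 mm above the bench). Mouth 49 mm across inside. Point on its axis, 40 mm above its underside, 40 mm below its rim; z up. A like cup lowered in stops when its ledge rests on this rim: its centre is then 30 mm above this one, with 1 to 2 mm side play.
- beaker_center (a point): A bystander that does not nest: straight-sided round open beaker, the same light blue plastic, 58 mm across, 75 mm tall, standing on the bench. This point lies on its axis half-way up, 37.5 mm above its underside.
- square_pot_center (a point): A bystander that does not nest: square open pot, the same light blue plastic, 56 x 56 mm, 65 mm tall, standing on the bench. This point lies on its axis half-way up, 32.5 mm above its underside; x and y point square to its sides.
There are look-alikes about, which are no part of the job. Leave any green look-alike of the part that bears loose_cup_center alone.

How it is judged:
At the end, for the whole second after the job is handed in: The loose cup is nested in the cup in the holder: axes within 10 mm, its centre 25 to 35 mm above the lower one's, both upright within 10 degrees, released, at rest; the lower cup is within 15 mm, the beaker and the square pot within 20 mm of where they stood (horizontal distance between loose_cup_center and stack_cup_center below 0.01 m and z of loose_cup_center in the frame of stack_cup_center between 0.025 and 0.035 m and angle between the z axis of loose_cup_center and the z axis of stack_cup_center, either way round below 0.17 rad and angle between each of loose_cup_center, stack_cup_center's own z axis and vertical below 0.17 rad and distance of stack_cup_center from where it was at the start of the episode below 0.015 m and distance of each of beaker_center, square_pot_center from where it was at the start of the episode below 0.02 m and linear speed of loose_cup below 0.02 m/s); the robot touches nothing.
It fails at once if the straight-sided beaker or the square pot is moved more than 20 mm (distance of any of beaker_center, square_pot_center from where it was at the start of the episode above 0.02 m).
It also fails if it takes over 35 s, if anything falls off the work surface, if the arm or the gripper's body presses on something with over 40 N, if the wrist force passes 120 N, or if a joint passes its speed limit or range.

## Working session

There is one attempt and no reset: what is moved stays moved. The work goes in short steps, each a Python script; the robot and the scene stay as the last script left them, time stands still between calls to the robot, and variables do not carry over. Pictures are saved under pics/ and viewed, about 8 in all and at most 12, crops included, and the job is handed in when it is done.

```bash
mkdir -p pics; ls
cat > h.py <<'E'
from workcell import *
import numpy as np, cv2
from scipy.spatial.transform import Rotation as R
def pix2world(p, px, z):
    K=np.array(p["mtx"]); uv=np.linalg.solve(K,[px[0],px[1],1.])[:2]
    s=uv.copy()
    for _ in range(20): s=uv/(1+p["k1"]*(s@s))
    A=np.array(p["attitude"]); A=R.from_quat(A).as_matrix() if A.size==4 else A
    d=A@np.array([s[0],-s[1],-1.]); e=np.array(p["eye"])
    return e+d*(z-e[2])/d[2]
def save(n,im): cv2.imwrite(f"pics/{n}.png",im[:,:,::-1])
E
python3 - <<'E'
from h import *
Z=dict(loose_cup_center=.04,stack_cup_center=.046,beaker_center=.0375,square_pot_center=.0325)
for c in ("top","side"):
    im=camera(c); save(c,im); p=camera_params(c); print(c,p)
    for n,z in Z.items():
        for d in place_of(c,n)[:4]: print(n,round(d["confidence"],2),np.round(d["location"],1),np.round(pix2world(p,d["location"],z),4))
print(read_time(),read_tcp_rot(),read_eef_pos())
a=cv2.imread("pics/top.png");b=cv2.imread("pics/side.png")
cv2.imwrite("pics/both.png",cv2.resize(np.vstack([a,b]),(400,600)))
E
```

```text
pics
top {'mtx': array([[428.71059805,   0.        , 284.8012847 ],
       [  0.        , 428.71059805, 211.44889824],
       [  0.        ,   0.        ,   1.        ]]), 'k1': -0.06569151284486165, 'eye': array([ 0.33967228, -0.01673332,  0.95509694]), 'attitude': array([ 0.07935811, -0.07521116, -0.66684295,  0.73713367])}
loose_cup_center 0.93 [327.8 229.7] [ 0.5119 -0.0979  0.04  ]
loose_cup_center 0.66 [283.5 291.8] [ 0.3702 -0.0156  0.04  ]
loose_cup_center 0.62 [281.7 242.5] [ 0.474  -0.0012  0.04  ]
loose_cup_center 0.6 [231.9 249.9] [0.4473 0.1035 0.04  ]
stack_cup_center 0.71 [193.2 187.5] [0.5751 0.2051 0.046 ]
beaker_center 0.96 [333.7 172.7] [ 0.643  -0.1013  0.0375]
square_pot_center 0.78 [432.6 269.2] [ 0.4493 -0.3318  0.0325]
side {'mtx': array([[412.28570831,   0.        , 275.90518992],
       [  0.        , 412.28570831, 214.89603771],
       [  0.        ,   0.        ,   1.        ]]), 'k1': -0.03463665569541278, 'eye': array([0.30986103, 0.55637081, 0.55710821]), 'attitude': array([-0.07486718,  0.43162048,  0.885718  , -0.15363038])}
loose_cup_center 0.97 [352.4 243.2] [ 0.3685 -0.0332  0.04  ]
loose_cup_center 0.93 [291.2 206.8] [ 0.5116 -0.1025  0.04  ]
loose_cup_center 0.91 [293.5 243.4] [0.4723 0.0044 0.04  ]
loose_cup_center 0.65 [287.7 282.8] [0.4513 0.102  0.04  ]
stack_cup_center 0.73 [192.5 305. ] [0.576  0.2026 0.046 ]
beaker_center 0.69 [233.5 197.6] [ 0.6403 -0.0952  0.0375]
square_pot_center 0.59 [337.8 160.5] [ 0.4646 -0.3337  0.0325]
0.5 [-0.69195181  0.14560921 -0.14560196  0.69195428] [0.22164173 0.5033615  0.25629779]
```

View pics/top.png

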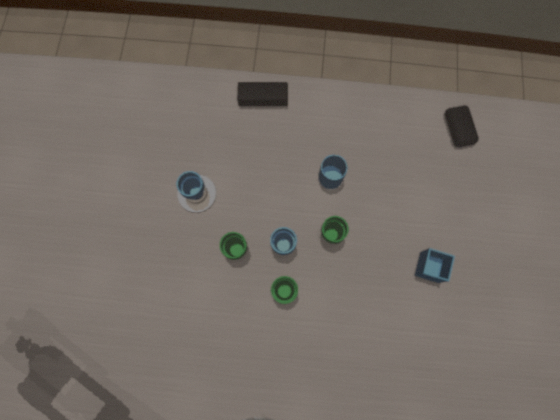

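View pics/side.png

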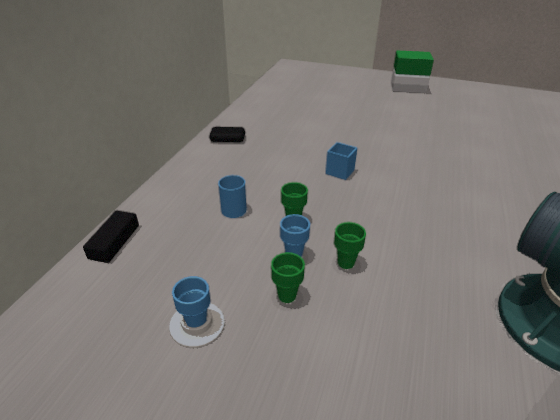

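The loose-cup candidates in the top picture are blue (284,242) and green (334,230), (234,246) and (285,291). The cup at (191,187) stands in the holder, the beaker is at (333,172) and the pot at (435,266). Only the blue one at (284,242) is light blue, with a tapered foot and collar, and not in the holder. The side view shows it at (294,237). I'll confirm with a close wrist view.

```bash
cat >> h.py <<'E'
def down(a):
    y=np.array([0,0,-1.]); z=np.array([np.cos(a),np.sin(a),0]); 
    return R.from_matrix(np.c_[np.cross(y,z),y,z]).as_quat()
def best(pos,angs):
    c=[(abs(j[5]),a,j) for a in angs if (j:=ik(pos,down(a))) is not None]
    return min(c,key=lambda t:t[0])
E
python3 - <<'E'
from h import *
print(R.from_quat(read_tcp_rot()).as_matrix().round(2))
pos=[.473-.05,.0015,.25]
for d in (59,-121,150,-30):
    j=ik(pos,down(np.radians(d))); print(d, None if j is None else np.round(j,2))
b=best(pos,np.radians([59,-121,150,-30])); print(np.degrees(b[1]))
move_pose(pos,down(b[1]))
p=camera_params("wrist"); im=camera("wrist"); save("w1",im)
print(p, read_time())
for n,z in dict(loose_cup_center=.04).items():
    for d in place_of("wrist",n)[:4]: print(n,round(d["confidence"],2),np.round(d["location"],1),np.round(pix2world(p,d["location"],z),4))
E
```

```text
[[ 0.92 -0.    0.4 ]
 [-0.4   0.    0.92]
 [-0.   -1.    0.  ]]
59 [-0.13 -0.2   1.66 -0.    1.69 -1.16]
-121 [-0.13 -0.2   1.66 -0.    1.69  1.98]
150 None
-30 [-0.13 -0.2   1.66 -0.    1.69  0.39]
-29.999999999999996
{'mtx': array([[294.7191583 ,   0.        , 282.73265898],
       [  0.        , 294.7191583 , 204.27530675],
       [  0.        ,   0.        ,   1.        ]]), 'k1': -0.05987931540020366, 'eye': array([0.45537739, 0.0599328 , 0.36760807]), 'attitude': array([-0.12871878,  0.03504439, -0.25485496,  0.9577329 ])} 2.5
loose_cup_center 0.84 [255.5 216.7] [ 0.3752 -0.015   0.04  ]
loose_cup_center 0.77 [389.  231.8] [ 0.5033 -0.1102  0.04  ]
loose_cup_center 0.7 [264.9  93.6] [0.4541 0.0965 0.04  ]
loose_cup_center 0.63 [323.3 167.2] [ 0.4709 -0.003   0.04  ]
```

View pics/w1.png

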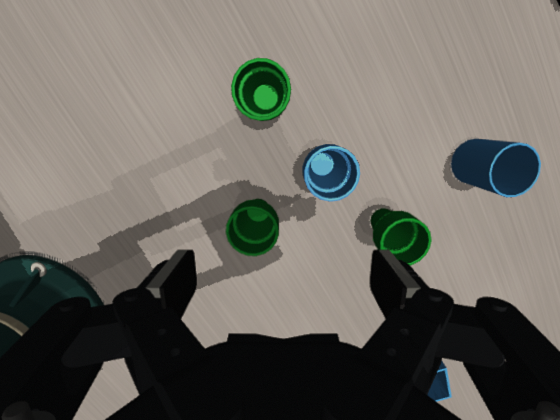

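The wrist view shows the light blue cup at (331,172), with green look-alikes at (261,90), (252,228) and (402,238) and the beaker at (500,168). Jaw angle -30° fits between the greens. Next I'll measure the rim in the existing pictures and make the confirming crop.

```bash
cat > m.py <<'E'
from h import *
def rim(im,p,px,z,rad):
    hsv=cv2.cvtColor(im,cv2.COLOR_RGB2HSV); m=cv2.inRange(hsv,(95,90,40),(115,255,255))
    n,l,s,c=cv2.connectedComponentsWithStats(cv2.morphologyEx(m,cv2.MORPH_CLOSE,np.ones((5,5))))
    i=min((k for k in range(1,n) if s[k,4]>80),key=lambda k:np.hypot(*(c[k]-px)))
    h=cv2.convexHull(np.argwhere(l==i)[:,::-1].astype(np.float32).copy())[:,0]
    # hull back-projected to the rim plane; circle of known radius, fitted robustly
    w=np.array([pix2world(p,q,z)[:2] for q in h])
    from scipy.optimize import least_squares
    f=least_squares(lambda c:np.hypot(*(w-c).T)-rad,w.mean(0),loss="soft_l1",f_scale=.001)
    return f.x, s[i], np.round(f.fun*1e3,1)
E
python3 - <<'E'
from m import *
im=cv2.imread("pics/top.png")[:,:,::-1].copy(); p=camera_params("top")
print("loose top",rim(im,p,[284,242],.08,.028)); print("stack top",rim(im,p,[191,187],.086,.028))
w=cv2.imread("pics/w1.png")[:,:,::-1].copy(); p=camera_params("wrist")
print("loose wrist",rim(w,p,[331,172],.08,.028))
s=cv2.imread("pics/side.png")[:,:,::-1]
save("crop",np.hstack([cv2.resize(s[205:275,255:335],(400,350),interpolation=3),cv2.resize(w[132:212,286:377],(398,350),interpolation=3)]))
E
```

```text
loose top (array([ 0.44909337, -0.32437524]), array([428, 255,  21,  26, 200], dtype=int32), array([-0.4,  0.6,  2.7, -0.9, -3.2, -1.2,  0.3,  0.8, -6. ]))
stack top (array([ 0.44815504, -0.32205983]), array([428, 255,  21,  26, 200], dtype=int32), array([-0.5,  0.4,  2.5, -1.2, -3.5, -1.4,  0.1,  0.6, -5.9]))
loose wrist (array([ 0.47286838, -0.00366342]), array([ 303,  144,   57,   57, 2541], dtype=int32), array([ 0.4,  0.7,  0.8,  0.8,  0.7,  0.8,  0. ,  0.2, -0.1, -0.3, -0.6,
       -0.7, -0.8, -1. , -0.6,  0.5,  0.9,  1.1,  1.2,  1.3,  1.2,  1.1,
        0.6, -0. , -0.9, -1.5, -1. , -1. , -0.5,  0.1,  0.1]))
```

View pics/crop.png

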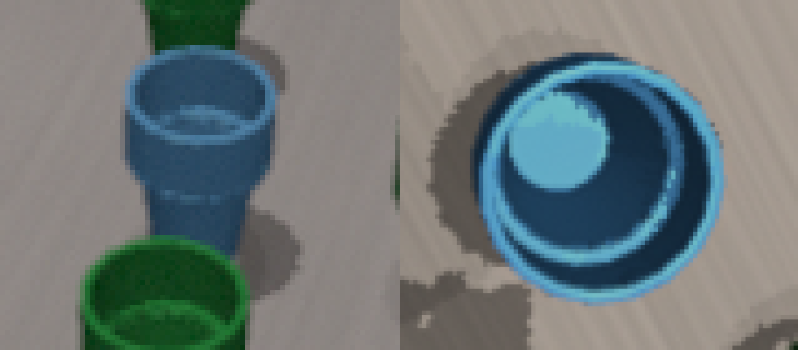

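The crop confirms a light blue cup with a tapered foot under a wider collar and a round mouth. The rim centre is about (332.4,173.4) in w1. Grasping now.

Run:
```python
from m import *
c=pix2world(camera_params("wrist"),[332.4,173.4],.08)[:2]; print(c)
q=down(np.radians(-30))
move_pose([*c,.16],q)
print(move_linear([*c,.077],v=.1,stop_force=8), read_eef_pos())
set_gripper(0.0); print("gap",read_finger_gap(), read_contact_force())
move_linear([*c,.25],v=.15); print("gap",read_finger_gap(),read_contact_force())
s=np.array([.5755,.2038]); pos=[*(s+[-.09,-.06]),.25]
b=best(pos,np.radians(np.arange(-180,180,30))); print(np.degrees(b[1]))
move_pose(pos,down(b[1]))
p=camera_params("wrist"); im=camera("wrist"); save("w2",im); print(p["eye"],read_time(),read_finger_gap())
for d in place_of("wrist","stack_cup_center")[:3]: print(round(d["confidence"],2),d["location"],pix2world(p,d["location"],.046))
```

```text
[ 0.47394368 -0.0051171 ]
False [ 0.47460351 -0.00518449  0.07791331]
gap 0.05450598501362141 [ 0.51529141 -0.04055383  5.64929026]
gap 0.05443452809127316 [-0.63798106  0.07949651 -0.0568274 ]
0.0
[0.48403905 0.21088268 0.36656462] 6.425 0.0543780597953872
0.92 [363.5, 127.8] [0.56898535 0.20708733 0.046     ]
0.74 [281.5, 245.3] [0.48217441 0.07270417 0.046     ]
```

View pics/w2.png

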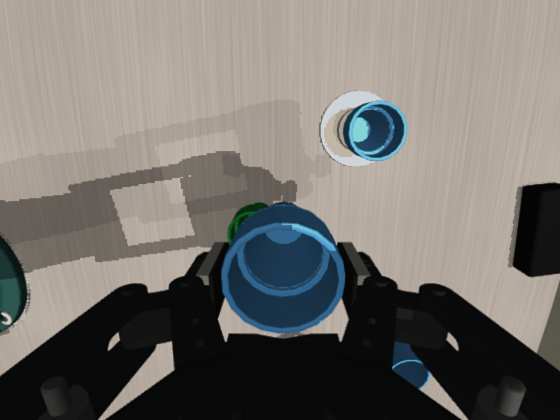

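The cup is held upright in the jaws, with its rim centred at about (283,278). The holder cup's rim is at about (376,131) and the holder disc at (360,129). Next I'll compute the offsets, then take a closer look above the holder and lower.

Run:
```python
from m import *
p=camera_params("wrist"); im=cv2.imread("pics/w2.png")[:,:,::-1].copy()
r=rim(im,p,[376,131],.086,.028); print("stack fit",r[0],r[1],r[2])
print("stack eye",pix2world(p,[376,131],.086),"disc",pix2world(p,[360,129],.003))
t=read_eef_pos(); print("tcp",t,"held rim",pix2world(p,[283.5,278],t[2]+.003))
save("z",cv2.resize(im[80:180,310:430],(600,500),interpolation=cv2.INTER_CUBIC))
h=rim(im,p,[283,270],t[2]+.003,.028); print(h)
```

```text
stack fit [0.570661   0.20362375] [ 343  101   64   60 2714] [ 1.3  1.2  1.3  1.   0.8  0.6  0.3  0.1 -0.6 -1.  -1.2 -0.5  0.2  1.3
  2.1  2.1  2.6  2.6  2.6  2.1  1.1  0.9  0.4 -0.5 -1.  -1.1 -0.5  0.1
  0.1  0.5  0.6  0.8  1.2  1.2]
stack eye [0.57105776 0.2035573  0.086     ] disc [0.57699144 0.20391012 0.003     ]
tcp [0.48545827 0.14285214 0.24955908] held rim [0.4845579  0.14510992 0.25255908]
(array([0.48396185, 0.14617429]), array([  221,   202,   125,   131, 12418], dtype=int32), array([-0.7, -0.2,  0.5,  0.8,  0.8,  1.2,  1.3,  1.4,  1.7,  1.6,  1.4,
        1.4,  1.3,  0.8,  0.4,  0.3,  0. , -1. , -1.4, -1.7, -1.7, -0.5,
       -0.2,  1.1,  2. ,  3.3,  3.4,  4.8,  5.1,  5.1,  4.9,  3.3,  3.2,
        2.5,  1.2, -0.2, -1.2, -1.4, -1.3, -1.2, -1.1, -0.7]))
```

View pics/z.png

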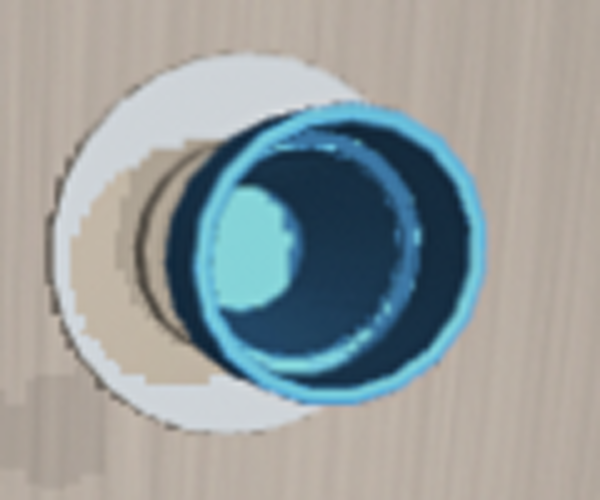

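Run:
```python
from m import *
c=[.5738,.2012]
move_linear([*c,.25]); move_linear([*c,.18])
t=read_eef_pos(); save("s3",camera("side")[240:360,120:280].repeat(4,0).repeat(4,1)); print(t)
hit=move_linear([*c,.111],v=.05,stop_force=6)
print(hit,read_eef_pos(),read_contact_force(),read_finger_gap(),read_time())
save("s4",camera("side")[240:360,120:280].repeat(4,0).repeat(4,1))
```

```text
[0.57391205 0.20110321 0.18089298]
True [0.57324707 0.20234963 0.11441988] [-0.32129825  1.90769305  4.02905915] 0.054243624770279615 9.2
```

View pics/s4.png

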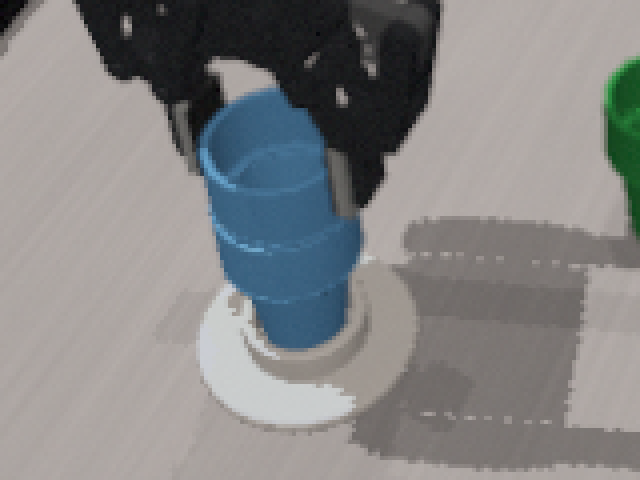

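It is nested: the ledge rests on the lower rim and the TCP is at 0.1144 m, against 0.114 m expected. Releasing.

Run:
```python
from m import *
t=read_eef_pos()
set_gripper(.085); pause(.3); print(read_finger_gap(),read_contact_force())
move_linear([t[0],t[1],.22],v=.1); move_linear([.45,.08,.27],v=.2); pause(.5)
p=camera_params("wrist"); im=camera("wrist"); s=camera("side"); pt=camera_params("top"); camera("top"); ps=camera_params("side")
for n,z in dict(loose_cup_center=.076,stack_cup_center=.046,beaker_center=.0375,square_pot_center=.0325).items():
    for c,pp in (("top",pt),("side",ps),("wrist",p)):
        print(n,c,[(round(d["confidence"],2),np.round(pix2world(pp,d["location"],z)[:2],3)) for d in place_of(c,n)[:4]])
print(read_time())
save("end",np.hstack([cv2.resize(s[240:360,120:260],(390,334),interpolation=3),cv2.resize(im,(400,334))[:, :]]))
```

```text
0.08462676743654082 [ 0.33621248 -0.05402474  0.73776906]
loose_cup_center top [(0.9, array([ 0.506, -0.105])), (0.66, array([ 0.373, -0.018])), (0.2, array([ 0.63 , -0.094]))]
loose_cup_center side [(0.97, array([0.571, 0.206])), (0.94, array([0.445, 0.129])), (0.63, array([0.37 , 0.009])), (0.56, array([ 0.493, -0.053]))]
loose_cup_center wrist [(0.88, array([ 0.501, -0.085])), (0.84, array([0.568, 0.201])), (0.64, array([0.451, 0.104])), (0.57, array([0.381, 0.003]))]
stack_cup_center top []
stack_cup_center side [(0.92, array([0.575, 0.208]))]
stack_cup_center wrist [(0.78, array([0.572, 0.204]))]
beaker_center top [(0.91, array([ 0.648, -0.095]))]
beaker_center side [(0.83, array([ 0.644, -0.102]))]
beaker_center wrist []
square_pot_center top [(0.92, array([ 0.454, -0.329]))]
square_pot_center side [(0.93, array([ 0.455, -0.324]))]
square_pot_center wrist []
13.4917
```

View pics/end.png

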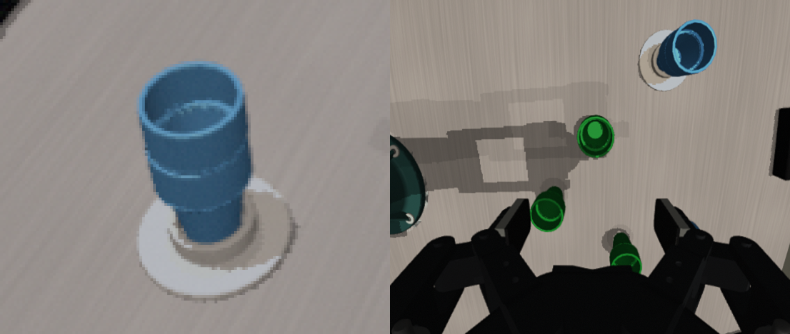

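The side crop shows the two cups stacked upright and evenly nested in the holder at about (190,150). In the wrist view the stack is at (690,48), with the gripper clear and the greens standing.

```bash
python3 -c "
from workcell import *
print(sign_off(), read_time())"
```

```text
the job is handed in; nothing more can be done
the job is handed in; nothing more can be done
```

I nested the loose light blue cup upright and fully down inside the cup in the holder, backed the gripper off, and handed the job in about 13.5 s into the 35 s limit. `sign_off()` gives no verdict.

- **Seating:** the lowering stopped on contact at TCP z = 0.1144 m, against 0.114 m expected. The last side picture shows the cups stacked straight and evenly seated.
- **Alignment:** in the side and wrist pictures, the networks put the two cups' axes about 4–5 mm apart, within the 10 mm limit and within their own error.
- **Holder cup:** its position reads within about 6 mm of where it started, against the 15 mm limit.
- **Beaker and square pot:** the beaker reads within about 8 mm of its start and the square pot within about 14 mm, against 20 mm. The robot never went near either, so I take these as network noise. The pot's first side reading already differed from the top one by 15 mm.
- **Missed detections:** in the last top picture the networks did not find the stacked pair. The last wrist picture gave no reading for the beaker or the pot.

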